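Shim the rocking microscope

ROBOT

A 7-joint arm with a two-finger parallel gripper is mounted at the origin on the work surface. World frame = base frame: x ahead of the robot, y to its left, z up, the work surface at z = 0. Lengths are in m, angles in rad, forces in N, time in s.
With the tool pointing down it reaches from about 0.4 to 0.875 m from the base axis. Payload 6.5 kg.
Tool frame: the origin (TCP) lies midway between the tips of the shut fingers; the grasp point (between the pads) lies ctrl.grasp_offset behind it (ctrl.grasp_offset is the distance from the TCP to the grasp point, in m); z points along the fingers, y is the line along which they close (so a half turn about z gives the same grasp; the last joint's range is limited). The gripper opens to 85 mm and grips with 20 to 120 N. Pads are 22 mm wide; open, the fingers measure 114 mm over their backs; the gripper's body (76 mm by 85 mm) begins 54 mm behind the grasp point. The pads swing forward as they close: fully open they stand 13 mm farther back than shut.
Start: joints at [-1.23, 0.536, -0.004, 1.538, 0.003, 1.067, -0.071], TCP at [0.257, 0.597, 0.207] pointing down, gripper open.
Joint ranges: [-2.7, 2.7], [-0.37, 2.16], [-1.27, 1.26], [0.24, 2.4], [-1.31, 4.45], [0.19, 1.91], [-2.76, 2.76]. Speed limits (rad/s): [2.39, 2.39, 3.14, 3.14, 3.14, 3.14, 3.14].

INTERFACE

Orientations are given as [roll, pitch, yaw] about the fixed x, y, z axes, in that order (R = Rz(yaw) Ry(pitch) Rx(roll)).
In Python, from cell import ctrl gives the robot as it stands.
- The arm moves only by the tool drive_tool, never from a script. Its argument "targets" is a list of rows, each a list of 4 numbers: the shift along the tool's x, y, z each as a share of 8 cm, from -1 to 1, then the turn about the tool's z as a share of 2 rad, from -1 to 1. In form: [[x, y, z, turn], ...]. A call has 1 to 12 rows; each row is the pose to reach, as a shift and turn from the pose commanded when the call began, along the tool's axes at that moment; what a row does not reach only later rows make up. A row lasts 1/10 s, in which the tool goes at most 50 mm and 8.59 degrees, less where a joint would pass 70% of its speed; a pose out of reach is approached as far as the arm can. A call with a number of a shift or a turn outside -1 to 1 is refused whole. A call with a gripper value outside its range is refused whole. "hand" is the opening, from -1 (shut) to 1 (fully open), set as the call begins (left out, the last holds). The fingers move at their own pace and stop on an object; "force" is the grip in N (left out, the last holds). Time passes only in rows, so rows that repeat a pose let the fingers close. It gives the time, the measured TCP pose, the force, the opening and the grip force at its end, in the units of the state.
- ctrl.get_state(): the state, without advancing time (a new reading comes with each control period).
- ctrl.get_image(name): name is "scene" or "top" or "wrist"; returns a dict with "image" (384x512x3 uint8, red, green, blue), "mtx" (3x3 intrinsics, pixels), "D" ([k1, k2, p1, p2, k3] as OpenCV has them; the pictures are not rectified), "rvec" (rotation vector, rad) and "tvec" (3), from world to camera coordinates, as OpenCV has them. Camera axes: x right, y down, z forward; pixel columns grow to the right and rows downward; lengths in m; the calibration is good to about 2 mm. A picture is of the moment at which its call begins. There is no depth.
- ctrl.hand_in(): hands the job in; it is judged then, once.
Trained networks look in the newest picture that a camera, given by its name, has taken for a name from the list of things; names that differ only in an ending like _2 or _b are one class to them, and where a whole thing is asked for, a point or a joint stands for the part that bears it (a point fixed in the world has none). Each returns a list of dicts, best first, with "score" (0 to 1); they miss things now and then, are a little off and sometimes report something else, mostly with a low value. They report only what shows in the picture. A call takes as long as a camera call. They do not tell look-alikes from the thing itself.
- ctrl.recognise(thing, camera): "centre" ([x, y, z] in m, in world coordinates, good to about 4 mm: the middle of the surface that is visible of it).
- ctrl.place_of(thing, camera): "centre" ([x, y, z] in m, in world coordinates, good to about 4 mm: a listed point, or the origin of a listed thing).
The state is a dict: "t": time; "joint_positions": joint angles; "qvel": joint speeds; "joint_efforts": joint torques, N m; "position": TCP position; "tcp_rot": TCP orientation; "force": force on the tool from outside, world axes, zero at the start; "wrist_torque": the same for the moment, N m; "gripper_width": opening from 0.0 (shut) to 1.0 (fully open); "finger_force": force on a finger pad.
Only numpy, scipy, OpenCV 4.12 (cv2) and the standard library are available. Lean on these libraries where they do the work, as an engineer would, in place of code of your own. Each camera call takes 0.05 s, during which the arm holds its last target. There are 200 camera calls.

TASK

The inspection microscope rocks because its front right foot has lost its rubber pad. Slide the orange wedge along the bench, thin end first, under that short foot with your fingertips until it is snug and takes some of the weight with the base still level, then press down firmly on the base right above that foot to check that it no longer rocks, and let go. Only push: never pick up or tip the wedge or the microscope, do not shove the microscope out of its place, and leave everything else where it lies.

Things in the scene. Friction and masses are not known exactly. Their poses are not given: they have to be found in the camera images.
- scope: Loose inspection microscope, about 2.4 kg. Origin on the bench midway between its 4 feet (x +-115, y +-100); x to the rear, y to the left, z up. Grey H base: rails along x, 260 long, 30 wide, tops 30 high; white stage; black lamp unit 75 high on the right rail's rear. Column 320 high at x +85, focus knobs to y +-60 at 225; camera head over the stage, 130 to 300 high.
- short_foot (a point): Centre of the underside of the short foot (front right, scope x -115, y -100): a bare flat-ended steel stub, 18 diameter, 7 high, under the rounded front end of the right rail, whose underside is 16 above the bench and overhangs the stub by 6. This point is 9 above the bench while the base stands level; the wedge goes under here.
- foot_top (a point): Flat top of the right rail's front end, straight above the short foot, 30 above the bench, 30 wide: the place to press. With no wedge the base stands level on its other three feet (rubber pads 18 diameter, 16 high), but 1 or 2 N here makes it rock, this corner dropping up to 9. A firm check is a press of 6 N or more.
- wedge: Loose orange plastic levelling wedge with thin red ribs, 60 g, 120 long (x), 40 wide (y), flat on the bench. Origin in the middle of its underside; +x points to the thin end. It starts to the right of the microscope, 35 to 115 short of the short foot, thin end pointing roughly at it.
- wedge_thin (a point): Middle of the thin end's lower edge (wedge x +60). The top is one plane: 2 thick here, 22 at the thick end, 9 thick at wedge x +18. The stub meets the slope with its edge nearer the thick end: it just touches when its centre is near wedge x +27; 10 mm more raises the corner by 1.7.
- wedge_thick (a point): Middle of the thick end's upright flat face (wedge x -60), 40 wide, 22 high, this point 11 above the bench: the face to push on. The wedge slides with under 1 N until the stub touches; then the push jumps within 2 or 3 mm to between 3 and 8 N: that is snug. It climbs no higher: pushed on, the wedge jacks the corner up and shoves the base aside.
- board: small green circuit board, 60 x 45 x 5, lying loose in the middle of the microscope's stage, under the lens; origin at the centre of its underside. A bystander.
- reel: reel of solder, 60 diameter, 36 high, silver wire between green flanges, lying flat; origin at the centre of its underside. A bystander.
- flux_tin: round blue tin of amber flux, 80 diameter, 22 high; origin at the centre of its underside. A bystander.
- heatsink: black finned heat sink, 60 x 50 x 32 high; origin at the centre of its underside. A bystander.
- tip_cleaner: black pot of brass wool, 72 diameter, 50 high; origin at the centre of its underside. A bystander.
- alcohol: clear bottle with a blue cap, 52 diameter, 125 high, standing; origin at the centre of its underside. A bystander.
- driver: yellow-handled screwdriver, 170 long, lying on the bench; its origin lies on the shaft line, +x towards the blade. A bystander.
Things that resemble listed ones, but are neither listed nor needed, are in the scene too. There is more than one size of the wedge; the job needs the largest.

How it is judged:
By the outcome, as a careful person would: the job done as asked, in the order asked, and still so for the second after the job is handed in, with the robot touching nothing.
It also fails if it takes over 54 s, if anything falls off the work surface, if the arm or the gripper's body presses on something with over 40 N, if the wrist force passes 120 N, or if a joint passes its speed limit or range.

## Working session

There is one attempt and no reset: what is moved stays moved. The work goes in short steps, Python scripts to look and compute and a tool call to move; the robot and the scene stay as the last step left them, time stands still between calls to the robot, and variables do not carry over. Pictures are saved under pics/ and viewed, at most 10 in all, crops included, and the job is handed in when it is done.

Besides the shell and the picture viewer there is one more tool, called after "Request:" by a JSON object that holds its "api" and its "payload". drive_tool: Moves the arm, as the interface text tells. Shift numbers are shares of 8 cm and turn numbers shares of 2 rad, none past 1 either way. Its arguments: {"type":"object","properties":{"targets":{"type":"array","items":{"type":"array","items":{"type":"number","minimum":-1,"maximum":1}}},"hand":{"type":"number"},"force":{"type":"number"}},"required":["targets"]}

```bash
ls; mkdir -p pics; python3 - <<'E'
from cell import ctrl
import cv2,numpy as np
s=ctrl.get_state(); print(s['t'],s['position'],s['tcp_rot'],s['force'])
ims=[]
for c in ['scene','top']:
    d=ctrl.get_image(c); cv2.imwrite(f'pics/{c}0.png',cv2.resize(d['image'][:,:,::-1],(800,600)))
    for n in ['wedge','wedge_thin','wedge_thick','short_foot','foot_top','scope','driver','reel','heatsink','alcohol','tip_cleaner','flux_tin']:
        print(c,n,[(np.round(r['centre'],3).tolist(),round(r['score'],2)) for r in ctrl.place_of(n,c)][:4])
print(ctrl.get_state()['t'],ctrl.grasp_offset)
E
```

```text
pics
0.0 [0.25694455 0.59630936 0.20591162] [-3.13984142e+00  1.05615844e-04  2.73481420e+00] [ 0.81420705 -0.01724755  0.28975062]
scene wedge [([0.552, -0.009, 0.002], 0.75), ([0.636, -0.153, 0.0], 0.6), ([0.423, 0.041, 0.002], 0.5)]
scene wedge_thin [([0.467, 0.027, -0.003], 0.85), ([0.649, -0.198, 0.003], 0.75), ([0.585, 0.039, -0.0], 0.68), ([0.415, 0.214, -0.002], 0.28)]
scene wedge_thick [([0.615, -0.111, 0.009], 0.72), ([0.386, 0.061, 0.004], 0.54)]
scene short_foot [([0.564, 0.137, 0.01], 0.59)]
scene foot_top [([0.565, 0.136, 0.025], 0.67)]
scene scope [([0.701, 0.212, 0.0], 0.78)]
scene driver [([0.319, -0.284, -0.002], 0.6)]
scene reel [([0.458, -0.404, 0.0], 0.75)]
scene heatsink [([0.686, 0.211, 0.026], 0.7), ([0.669, -0.368, 0.002], 0.66), ([0.568, 0.134, 0.028], 0.59)]
scene alcohol [([0.688, 0.212, 0.028], 0.71), ([0.425, 0.333, -0.007], 0.57), ([0.568, 0.137, 0.034], 0.56)]
scene tip_cleaner [([0.565, -0.439, 0.004], 0.97), ([0.587, 0.04, 0.0], 0.55)]
scene flux_tin []
top wedge [([0.549, -0.011, -0.0], 0.93), ([0.423, 0.041, 0.003], 0.77), ([0.63, -0.155, 0.001], 0
[... 186 characters left out ...]
 0.63), ([0.527, -0.065, 0.012], 0.61), ([0.62, -0.12, 0.008], 0.56)]
top short_foot [([0.562, 0.139, 0.008], 0.66), ([0.566, 0.138, 0.03], 0.5), ([0.565, -0.437, -0.002], 0.46)]
top foot_top [([0.566, 0.137, 0.029], 0.73), ([0.559, 0.135, 0.008], 0.18)]
top scope [([0.452, -0.405, 0.0], 0.71), ([0.696, 0.204, -0.001], 0.57)]
top driver [([0.321, -0.282, -0.001], 0.79), ([0.423, 0.215, 0.001], 0.45)]
top reel [([0.452, -0.403, -0.0], 0.55)]
top heatsink []
top alcohol [([0.429, 0.336, 0.006], 0.74)]
top tip_cleaner [([0.563, -0.438, -0.004], 0.96), ([0.56, 0.138, 0.012], 0.72), ([0.428, 0.338, 0.006], 0.39)]
top flux_tin [([0.424, 0.211, 0.0], 0.96), ([0.426, 0.336, 0.004], 0.31)]
1.3 0.0187
```

View pics/top0.png

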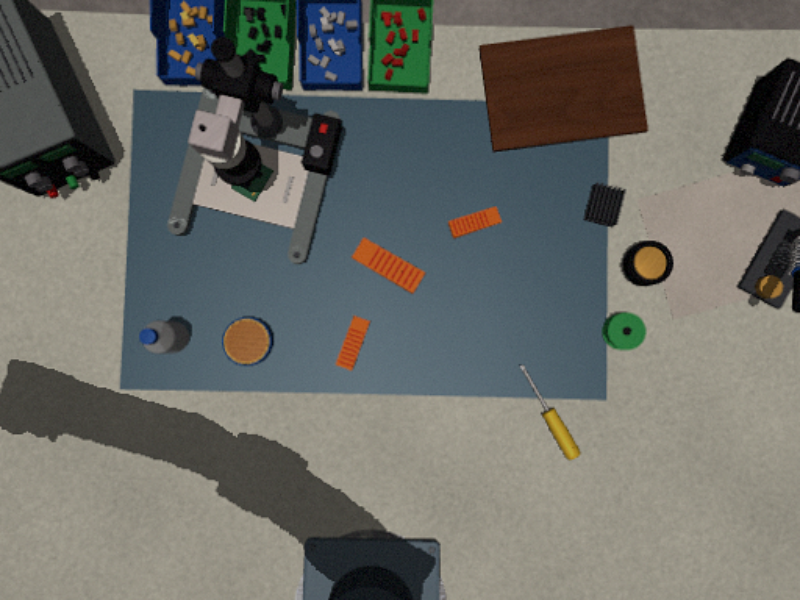

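View pics/scene0.png

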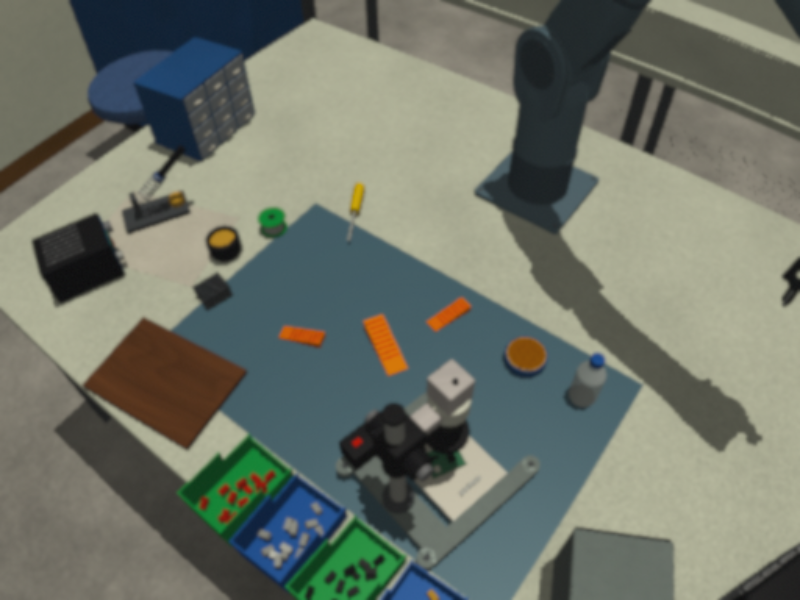

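The largest wedge is the one at about (390,265) in the top view. Its thin end is at (357,250) and its thick end at (420,280). The short foot is at about (300,257). The route at 0.2 m height passes only over low objects, so I'll swing round to behind the thick end.

Request:
{"api": "drive_tool", "payload": {"targets": [[-0.88,-0.97,0,0],[-0.88,-0.97,0,0],[-0.88,-0.97,0,0]], "hand": -0.76}}

```text
t: 1.6
position: [0.295, 0.4911, 0.2065]
tcp_rot: [-3.138, 0.003, 2.727]
force: [0.5, 0.1, -0.1]
gripper_width: 0.518
finger_force: 0.0
```

Request:
{"api": "drive_tool", "payload": {"targets": [[-0.88,-0.97,0,0],[-0.88,-0.97,0,0],[-0.88,-0.97,0,0]]}}

```text
t: 1.9
position: [0.3281, 0.3925, 0.2068]
tcp_rot: [-3.139, 0.002, 2.727]
force: [0.7, 0.7, 0.3]
gripper_width: 0.123
finger_force: 0.0
```

Request:
{"api": "drive_tool", "payload": {"targets": [[-0.88,-0.97,0,0],[-0.88,-0.97,0,0],[-0.88,-0.97,0,0]]}}

```text
t: 2.2
position: [0.3613, 0.294, 0.2069]
tcp_rot: [-3.139, 0.002, 2.727]
force: [0.3, -0.4, 0.5]
gripper_width: 0.12
finger_force: 0.0
```

Request:
{"api": "drive_tool", "payload": {"targets": [[-0.84,-1,0,0],[-0.84,-1,0,0],[-0.84,-1,0,0]]}}

```text
t: 2.5
position: [0.3907, 0.1944, 0.207]
tcp_rot: [-3.14, 0.001, 2.727]
force: [0.3, 0.8, 1.6]
gripper_width: 0.12
finger_force: 0.0
```

Request:
{"api": "drive_tool", "payload": {"targets": [[-0.84,-1,0,0],[-0.84,-1,0,0],[-0.84,-1,0,0]]}}

```text
t: 2.8
position: [0.4208, 0.0947, 0.2072]
tcp_rot: [-3.141, 0.002, 2.727]
force: [-0.7, 0.1, -0.1]
gripper_width: 0.118
finger_force: 0.0
```

Request:
{"api": "drive_tool", "payload": {"targets": [[-0.84,-1,0,0],[-0.84,-1,0,0],[-0.84,-1,0,0]]}}

```text
t: 3.1
position: [0.4511, -0.0055, 0.2074]
tcp_rot: [-3.14, 0.003, 2.727]
force: [-0.6, 0.9, -0.0]
gripper_width: 0.125
finger_force: 0.0
```

Request:
{"api": "drive_tool", "payload": {"targets": [[-0.56,-0.5,0,0],[-0.56,-0.5,0,0]]}}

```text
t: 3.3
position: [0.4767, -0.0583, 0.2073]
tcp_rot: [-3.141, 0.003, 2.731]
force: [-0.4, -0.2, 0.6]
gripper_width: 0.115
finger_force: 0.0
```

Request:
{"api": "drive_tool", "payload": {"targets": [[-0.56,-0.5,0,0.84],[-0.56,-0.5,0,0.84],[-0.56,-0.5,0,0.84],[-0.56,-0.5,0,0.84],[-0.56,-0.5,0,0.84],[-0.56,-0.5,0,0.84],[-0.56,-0.5,0,0.84],[-0.56,-0.5,0,0.84],[-0.56,-0.5,0,0.84],[-0.56,-0.5,0,0.84],[-0.56,-0.5,0,0.84],[-0.56,-0.5,0,0.84]]}}

```text
t: 4.5
position: [0.5005, -0.1079, 0.2067]
tcp_rot: [-3.141, 0.0, 1.054]
force: [0.0, 0.2, -0.0]
gripper_width: 0.123
finger_force: 0.0
```

```bash
cat > h.py <<'E'
from cell import ctrl
import cv2,numpy as np
from scipy.optimize import minimize
V=np.array([[60*a if a<0 else 60,20*b,z] for b in(-1,1) for a,z in((-1,0),(-1,22),(1,2),(1,0))])/1000.
def W(p):
    c,s=np.cos(p[2]),np.sin(p[2]); R=np.array([[c,-s,0],[s,c,0],[0,0,1]])
    return V@R.T+[p[0],p[1],0]
def proj(d,X): return cv2.projectPoints(np.float64(X),d['rvec'],d['tvec'],d['mtx'],d['D'])[0][:,0]
def mask(d):
    h=cv2.cvtColor(d['image'],cv2.COLOR_RGB2HSV)
    return (((h[...,0]<16)|(h[...,0]>175))&(h[...,1]>150)&(h[...,2]>70)).astype(np.uint8)
def fit(p0,cams=('top','scene'),save=None):
    D=[]
    for c in cams:
        d=ctrl.get_image(c); m=mask(d)
        if save: cv2.imwrite(f'pics/{save}_{c}.png',d['image'][:,:,::-1])
        n,L=cv2.connectedComponents(cv2.morphologyEx(m,cv2.MORPH_CLOSE,np.ones((3,3),np.uint8)))
        # blobs near the predicted silhouette
        g=np.zeros(m.shape,np.uint8); cv2.fillConvexPoly(g,np.int32(cv2.convexHull(np.float32(proj(d,W(p0))))),1)
        k=np.argmax([0]+[((L==i)&(g>0)).sum() for i in range(1,n)]); D.append((d,(L==k).astype(np.float32),c))
    def one(p,d,m):
        g=np.zeros(m.shape,np.uint8); q=cv2.convexHull(np.float32(proj(d,W(p))))
        cv2.fillConvexPoly(g,np.int32(np.round((q+0.)*16)),255,cv2.LINE_AA,4); g=g/255.
        return 1-np.minimum(g,m).sum()/np.maximum(g,m).sum()
    def run(DD):
        f=lambda p:sum(one(p,d,m) for d,m,_ in DD); p=np.array(p0,float)
        for st in(1,.4):
            p=minimize(f,p,method='Nelder-Mead',options=dict(initial_simplex=[p]+[p+st*np.array(e) for e in([.01,0,0],[0,.01,0],[0,0,.15])],xatol=1e-5,fatol=1e-5)).x
        return p,f(p)
    for x in D: print(x[2],np.round(run([x])[0],4),round(run([x])[1],3))
    p,v=run(D); print('all',np.round(p,4),round(v,3)); return p
def mean(n,k=4,near=None):
    for c in('top','scene'):
        r=[]
        for _ in range(k):
            ctrl.get_image(c); r+=[q['centre'] for q in ctrl.place_of(n,c) if near is None or np.linalg.norm(np.array(q['centre'])[:2]-near)<.03]
        print(n,c,len(r),np.round(np.mean(r,0),4) if r else None, np.round(np.std(r,0),4) if r else '')
def st():
    s=ctrl.get_state(); print('t',round(s['t'],2),'pos',np.round(s['position'],4),'rot',np.round(s['tcp_rot'],3),'F',np.round(s['force'],2))
    return s
def go(x,y,z,yaw,s=None):
    s=s or ctrl.get_state(); p=s['position']; w=s['tcp_rot'][2]
    d=np.array([x,y])-p[:2]; c,q=np.cos(w),np.sin(w)
    print('row',np.round([(d[0]*c+d[1]*q)/.08,(d[0]*q-d[1]*c)/.08,(p[2]-z)/.08,-(yaw-w)/2],3))
E
python3 - <<'E'
from h import *
p=fit((.553,-.013,1.054))
mean('short_foot',2,(.563,.138)); mean('foot_top',2,(.563,.138)); mean('scope',2,(.7,.208))
d=ctrl.get_image('wrist'); cv2.imwrite('pics/wrist1.png',d['image'][:,:,::-1]); 
print(np.round(proj(d,W(p))).tolist())
d=ctrl.get_image('top'); i=d['image'][100:240,160:340,::-1]; cv2.imwrite('pics/crop1.png',cv2.resize(i,None,fx=4,fy=4,interpolation=2))
print(proj(d,[[.563,.138,.03]]))
st()
E
```

```text
top [ 0.5547 -0.0111  1.0413] 0.239
scene [ 0.5538 -0.0143  1.05  ] 0.279
all [ 0.5533 -0.0139  1.0484] 0.521
short_foot top 3 [0.565  0.137  0.0155] [0.0026 0.001  0.01  ]
short_foot scene 2 [0.5658 0.1385 0.0094] [0.0005 0.0006 0.0001]
foot_top top 2 [0.5671 0.1381 0.0261] [0.0015 0.0013 0.0004]
foot_top scene 2 [0.5674 0.1356 0.0292] [0.0001 0.0011 0.    ]
scope top 2 [ 0.6975  0.2065 -0.0034] [0.0018 0.001  0.0006]
scope scene 2 [0.6987 0.2083 0.0016] [0.0009 0.0008 0.0018]
[[270.0, 123.0], [270.0, 125.0], [272.0, 18.0], [272.0, 19.0], [238.0, 123.0], [237.0, 124.0], [237.0, 18.0], [237.0, 18.0]]
[[188.28893531 162.81370409]]
t 5.9 pos [ 0.4999 -0.1095  0.2068] rot [ 3.142 -0.     1.055] F [0.02 0.17 0.35]
```

View pics/crop1.png

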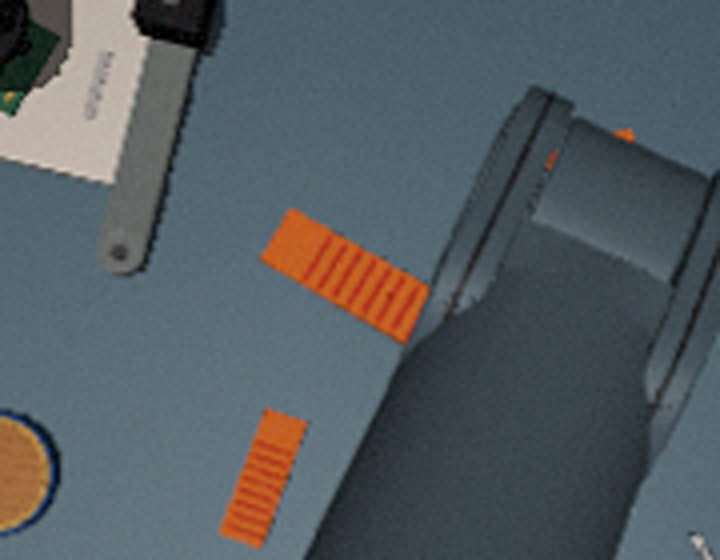

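View pics/wrist1.png

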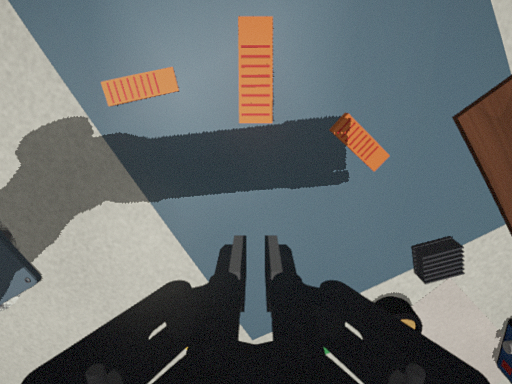

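The wrist view shows the wedge at x 238–273, y 16–123, which matches the fitted pose's projection. The bolt over the short foot is at crop pixel (118,251), which puts the foot near (0.565, 0.136). Next I descend behind the thick face and plan an arc for the push.

```bash
cat >> h.py <<'E'
def arc(P,h0,foot,R,stop):
    """centre path tangent to heading: arc radius R then straight through the foot; ends with foot at wedge x=stop"""
    from scipy.optimize import brentq
    P=np.array(P);foot=np.array(foot);sg=1
    end=lambda h:P+R*np.array([np.sin(h)-np.sin(h0),np.cos(h0)-np.cos(h)])
    lat=lambda h:np.cross([np.cos(h),np.sin(h)],foot-end(h))
    h1=brentq(lat,h0,h0+1.0); L1=R*(h1-h0); L2=(foot-end(h1))@[np.cos(h1),np.sin(h1)]-stop
    print('h1',round(h1,3),'L1',round(L1,4),'L2',round(L2,4))
    def at(s):
        if s<=L1: h=h0+s/R; return (*end(h),h)
        return (*(end(h1)+(s-L1)*np.array([np.cos(h1),np.sin(h1)])),h1)
    return at,L1+L2
E
python3 - <<'E'
from h import *
P=(.5533,-.0139);h=1.048
s=st(); go(P[0]-.092*np.cos(h),P[1]-.092*np.sin(h),.009,h)
arc(P,h,(.5655,.136),.13,.030)
arc(P,h,(.5655,.136),.11,.030)
E
```

```text
t 5.9 pos [ 0.4999 -0.1095  0.2068] rot [ 3.142 -0.     1.055] F [0.02 0.17 0.35]
row [ 0.219 -0.017  2.473  0.003]
h1 1.635 L1 0.0763 L2 0.0469
h1 1.597 L1 0.0604 L2 0.0621
```

Request:
{"api": "drive_tool", "payload": {"targets": [[0.2,-0.02,0.9,0],[0.2,-0.02,0.9,0]]}}

```text
t: 6.1
position: [0.5057, -0.0936, 0.1326]
tcp_rot: [-3.14, 0.0, 1.056]
force: [-0.1, 0.4, -0.3]
gripper_width: 0.118
finger_force: 0.0
```

Request:
{"api": "drive_tool", "payload": {"targets": [[0,0,0.9,0],[0,0,0.9,0]]}}

```text
t: 6.3
position: [0.5044, -0.094, 0.0596]
tcp_rot: [-3.138, 0.002, 1.056]
force: [-0.3, -0.6, -0.1]
gripper_width: 0.12
finger_force: 0.0
```

Request:
{"api": "drive_tool", "payload": {"targets": [[0.02,0,0.35,0],[0.02,0,0.67,0],[0.02,0,0.67,0]]}}

```text
t: 6.6
position: [0.5048, -0.0929, 0.0067]
tcp_rot: [-3.137, 0.002, 1.055]
force: [-0.3, -0.4, 0.5]
gripper_width: 0.119
finger_force: 0.0
```

```bash
python3 - <<'E'
from h import *
s=st(); P=(.5533,-.0139);h=1.048
at,L=arc(P,h,(.5655,.136),.13,.030)
for u in (.01,.02,.03,.04,.05,.06,.07,.08):
    x,y,k=at(u); print(round(u,3),end=' '); go(x-.071*np.cos(k),y-.071*np.sin(k),.009,k,s)
d=ctrl.get_image('wrist'); cv2.imwrite('pics/wrist2.png',d['image'][:,:,::-1])
print(np.round(proj(d,W((*P,h)))).tolist(), proj(d,[[.5655,.136,.009],[.5655,.136,.03]]).tolist())
E
```

```text
t 6.6 pos [ 0.5048 -0.0929  0.0067] rot [-3.137e+00  2.000e-03  1.055e+00] F [-0.26 -0.37  0.45]
h1 1.635 L1 0.0763 L2 0.0469
0.01 row [ 0.398  0.098 -0.029 -0.035]
0.02 row [ 0.53   0.152 -0.029 -0.073]
0.03 row [ 0.665  0.196 -0.029 -0.112]
0.04 row [ 0.803  0.23  -0.029 -0.15 ]
0.05 row [ 0.944  0.252 -0.029 -0.189]
0.06 row [ 1.086  0.264 -0.029 -0.227]
0.07 row [ 1.228  0.265 -0.029 -0.266]
0.08 row [ 1.356  0.235 -0.029 -0.29 ]
[[290.0, 180.0], [295.0, 192.0], [301.0, -43.0], [300.0, -42.0], [227.0, 180.0], [224.0, 191.0], [222.0, -44.0], [223.0, -42.0]] [[123.91749221749768, -221.79457824745634], [107.76522182797498, -255.19659242616]]
```

View pics/wrist2.png

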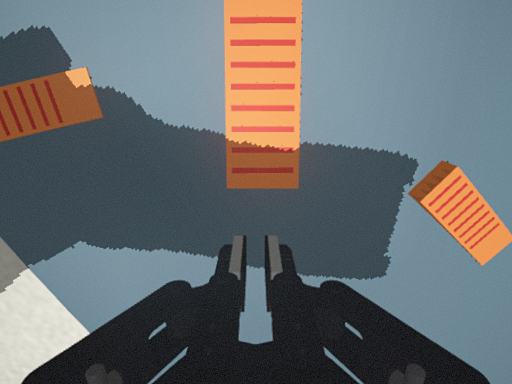

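The wedge is straight ahead, thick end at row 188, columns 227–298, with the fingertips centred behind it. Now the first part of the arc.

Request:
{"api": "drive_tool", "payload": {"targets": [[0.15,0.02,-0.02,0],[0.27,0.03,-0.02,0],[0.33,0.06,-0.02,-0.015],[0.4,0.1,-0.02,-0.035],[0.465,0.125,-0.02,-0.055],[0.53,0.15,-0.02,-0.073],[0.6,0.175,-0.02,-0.092],[0.665,0.196,-0.02,-0.112],[0.735,0.213,-0.02,-0.13],[0.803,0.23,-0.02,-0.15],[0.87,0.241,-0.02,-0.17],[0.87,0.241,-0.02,-0.17]]}}

```text
t: 7.85
position: [0.5589, -0.0415, 0.0108]
tcp_rot: [3.141, -0.001, 1.398]
force: [-0.1, 0.0, -0.4]
gripper_width: 0.118
finger_force: 0.0
```

```bash
sed -i 's/np.ones((3,3)/np.ones((5,5)/' h.py; python3 - <<'E'
from h import *
s=st(); at,L=arc((.5533,-.0139),1.048,(.5655,.136),.13,.030)
e=at(.045); print('expected',np.round(e,4))
p=fit(e)
d=ctrl.get_image('wrist'); cv2.imwrite('pics/wrist3.png',d['image'][:,:,::-1])
print(np.round(proj(d,W(p))).tolist(), proj(d,[[.5655,.136,.009],[.5655,.136,.03]]).tolist())
E
```

```text
t 7.85 pos [ 0.5589 -0.0415  0.0108] rot [ 3.141e+00 -1.000e-03  1.398e+00] F [-0.14  0.03 -0.4 ]
h1 1.635 L1 0.0763 L2 0.0469
expected [0.5686 0.0282 1.3942]
top [0.5633 0.0297 1.9086] 0.996
scene [ 0.5529 -0.0133  1.0013] 0.444
all [ 0.5536 -0.0129  1.012 ] 1.44
[[236.0, 267.0], [233.0, 287.0], [307.0, 108.0], [306.0, 108.0], [183.0, 249.0], [175.0, 267.0], [244.0, 82.0], [244.0, 82.0]] [[204.51160543133972, -101.9949462749118], [196.44866782827356, -132.55779692129522]]
```

View pics/wrist3.png

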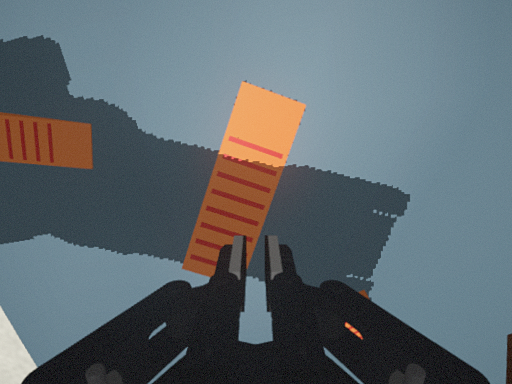

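```bash
python3 - <<'E'
from h import *
s=st(); print(s['gripper_width'],np.round(s['wrist_torque'],3))
d=ctrl.get_image('wrist')
p=np.array(s['position']); w=s['tcp_rot'][2]; X=np.array([np.cos(w),np.sin(w),0]);Y=np.array([np.sin(w),-np.cos(w),0])
for z in (0,.01,.02,.03): print(z,np.round(proj(d,[p+a*X+b*Y+[0,0,z] for a in(-.011,.011) for b in(-.0195,-.005,.005,.0195)])).tolist())
t=ctrl.get_image('top'); c=proj(t,[p])[0]; print(c)
sc=ctrl.get_image('scene'); c=proj(sc,[p])[0].astype(int); print(c)
cv2.imwrite('pics/sc3.png',cv2.resize(sc['image'][c[1]-50:c[1]+50,c[0]-65:c[0]+65,::-1],None,fx=6,fy=6,interpolation=cv2.INTER_CUBIC))
E
```

```text
t 8.0 pos [ 0.5581 -0.0426  0.0108] rot [-3.141  0.     1.394] F [0.93 0.16 0.4 ]
0.12292112680718836 [-0.083  0.002  0.002]
0 [[225.0, 246.0], [247.0, 246.0], [262.0, 246.0], [284.0, 246.0], [224.0, 215.0], [246.0, 215.0], [262.0, 215.0], [285.0, 215.0]]
0.01 [[223.0, 254.0], [246.0, 254.0], [262.0, 254.0], [285.0, 254.0], [222.0, 222.0], [246.0, 222.0], [262.0, 222.0], [286.0, 222.0]]
0.02 [[221.0, 263.0], [246.0, 263.0], [262.0, 263.0], [287.0, 263.0], [220.0, 230.0], [245.0, 230.0], [263.0, 230.0], [288.0, 230.0]]
0.03 [[220.0, 273.0], [245.0, 273.0], [263.0, 273.0], [289.0, 273.0], [218.0, 238.0], [245.0, 238.0], [263.0, 238.0], [290.0, 238.0]]
[259.05055756 167.4486926 ]
[237 215]
```

View pics/sc3.png

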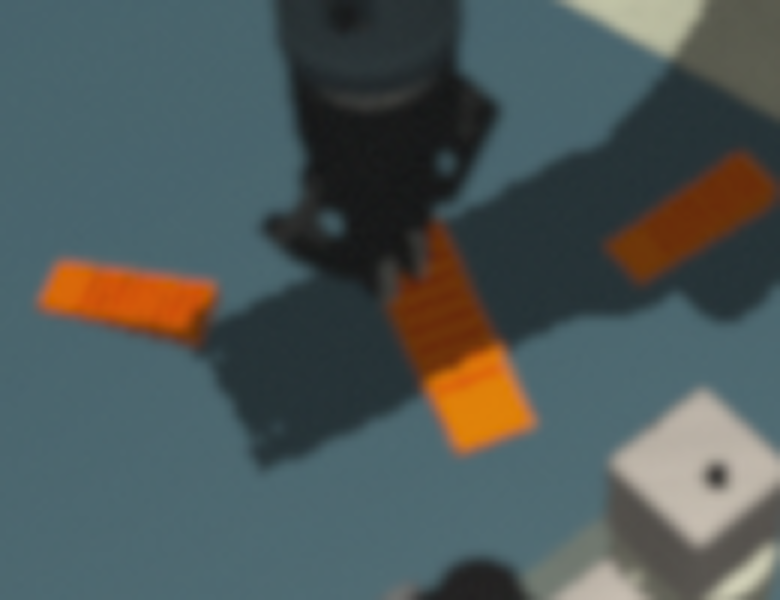

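The scene crop shows the half-open fingertips riding on top of the wedge near (400,270). The wedge itself has hardly moved, because slightly open tips stand well above the TCP. I'll lift, shut the fingers and go back behind it.

Request:
{"api": "drive_tool", "payload": {"targets": [[0,0,-0.5,0],[0,0,-0.9,0],[0,0,-0.9,0]]}}

```text
t: 8.45
position: [0.5613, -0.0431, 0.0866]
tcp_rot: [3.135, -0.001, 1.394]
force: [1.0, -0.3, 0.4]
gripper_width: 0.12
finger_force: 0.0
```

```bash
python3 - <<'E'
from h import *
s=st()
p=fit((.5536,-.0129,1.03),('scene','wrist'))
go(p[0]-.1*np.cos(p[2]),p[1]-.1*np.sin(p[2]),.06,p[2])
E
```

```text
t 8.45 pos [ 0.5613 -0.0431  0.0866] rot [ 3.135e+00 -1.000e-03  1.394e+00] F [ 1.04 -0.29  0.4 ]
scene [ 0.5547 -0.0114  1.0383] 0.305
wrist [ 0.5552 -0.0138  1.0461] 0.217
all [ 0.5546 -0.0135  1.0529] 0.522
row [-0.831 -0.532  0.291  0.171]
```

Request:
{"api": "drive_tool", "payload": {"targets": [[-0.83,-0.53,0,0.17],[-0.83,-0.53,0,0.17],[-0.83,-0.53,0,0.17]], "hand": -1}}

```text
t: 8.85
position: [0.5002, -0.1041, 0.0816]
tcp_rot: [-3.138, 0.004, 1.044]
force: [-0.6, 0.1, 0.4]
gripper_width: -0.001
finger_force: 0.0
```

Request:
{"api": "drive_tool", "payload": {"targets": [[0,0,0.5,0],[0,0,0.8,0],[0,0,0.9,0],[0,0,0.9,0]]}}

```text
t: 9.25
position: [0.5034, -0.1004, 0.0094]
tcp_rot: [-3.139, 0.002, 1.054]
force: [0.2, 0.3, -0.3]
gripper_width: -0.001
finger_force: 0.0
```

```bash
python3 - <<'E'
from h import *
s=st(); print(s['gripper_width'])
d=ctrl.get_image('wrist'); cv2.imwrite('pics/w4.png',d['image'][:,:,::-1])
p=np.array(s['position']); w=s['tcp_rot'][2]; X=np.array([np.cos(w),np.sin(w),0]);Y=np.array([np.sin(w),-np.cos(w),0])
for z in (0,.01,.02): print(z,np.round(proj(d,[p+a*X+b*Y+[0,0,z] for a in(-.011,.011) for b in(-.0145,.0145)])).tolist())
E
```

```text
t 9.25 pos [ 0.5034 -0.1004  0.0094] rot [-3.139e+00  2.000e-03  1.054e+00] F [ 0.24  0.3  -0.26]
-0.0013334331099574702
0 [[233.0, 246.0], [276.0, 246.0], [232.0, 216.0], [277.0, 216.0]]
0.01 [[231.0, 254.0], [277.0, 254.0], [230.0, 222.0], [278.0, 222.0]]
0.02 [[230.0, 263.0], [279.0, 263.0], [229.0, 230.0], [280.0, 230.0]]
```

View pics/w4.png

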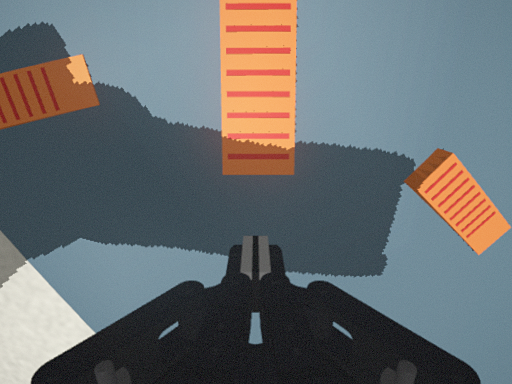

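The shut tips show at row 236. The projection can't settle their height, so I'll touch the bench gently to find out.

Request:
{"api": "drive_tool", "payload": {"targets": [[0,0,0.025,0],[0,0,0.05,0],[0,0,0.05,0]]}}

```text
t: 9.6
position: [0.5053, -0.1003, 0.0072]
tcp_rot: [3.141, -0.001, 1.055]
force: [0.5, 0.1, 0.5]
gripper_width: -0.003
finger_force: 0.0
```

Request:
{"api": "drive_tool", "payload": {"targets": [[0,0,0.02,0],[0,0,0.04,0],[0,0,0.04,0]]}}

```text
t: 9.9
position: [0.5048, -0.1003, 0.0035]
tcp_rot: [-3.141, 0.0, 1.055]
force: [-0.2, 0.1, 0.7]
gripper_width: 0.0
finger_force: 0.0
```

Request:
{"api": "drive_tool", "payload": {"targets": [[0,0,0.015,0],[0,0,0.03,0],[0,0,0.03,0]]}}

```text
t: 10.2
position: [0.5048, -0.1003, 0.001]
tcp_rot: [-3.141, 0.0, 1.055]
force: [-0.7, 0.4, 0.4]
gripper_width: 0.001
finger_force: 0.0
```

Request:
{"api": "drive_tool", "payload": {"targets": [[0,0,0.015,0],[0,0,0.03,0],[0,0,0.03,0]]}}

```text
t: 10.5
position: [0.5048, -0.1003, -0.0014]
tcp_rot: [-3.141, 0.0, 1.055]
force: [-0.4, -0.5, 0.3]
gripper_width: -0.006
finger_force: 0.0
```

Request:
{"api": "drive_tool", "payload": {"targets": [[0,0,0.015,0],[0,0,0.03,0],[0,0,0.03,0]]}}

```text
t: 10.8
position: [0.5048, -0.1003, -0.0038]
tcp_rot: [-3.141, 0.0, 1.055]
force: [0.0, -0.2, -0.2]
gripper_width: 0.0
finger_force: 0.0
```

Request:
{"api": "drive_tool", "payload": {"targets": [[0,0,0.02,0],[0,0,0.04,0],[0,0,0.04,0]]}}

```text
t: 11.1
position: [0.5047, -0.1003, -0.007]
tcp_rot: [-3.141, 0.0, 1.055]
force: [0.7, -0.1, -0.0]
gripper_width: 0.0
finger_force: 0.0
```

Request:
{"api": "drive_tool", "payload": {"targets": [[0,0,0.02,0],[0,0,0.04,0],[0,0,0.04,0]]}}

```text
t: 11.4
position: [0.5047, -0.1003, -0.0102]
tcp_rot: [-3.141, 0.0, 1.055]
force: [-0.2, 0.1, 0.5]
gripper_width: -0.005
finger_force: 0.0
```

```bash
python3 - <<'E'
from h import *
st(); d=ctrl.get_image('wrist'); cv2.imwrite('pics/w5.png',d['image'][130:330,130:390,::-1].repeat(2,0).repeat(2,1))
E
```

```text
t 11.4 pos [ 0.5047 -0.1003 -0.0102] rot [-3.141  0.     1.055] F [-0.2   0.14  0.48]
```

View pics/w5.png

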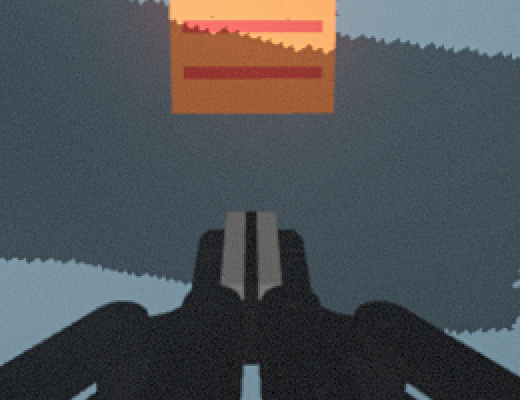

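Still no contact: the tips hang lower in the picture's perspective but remain clear of the bench. I'll keep going down in small steps.

Request:
{"api": "drive_tool", "payload": {"targets": [[0,0,0.02,0],[0,0,0.04,0],[0,0,0.05,0]]}}

```text
t: 11.75
position: [0.5048, -0.1003, -0.0142]
tcp_rot: [-3.141, 0.0, 1.055]
force: [-0.4, -0.2, 0.1]
gripper_width: -0.001
finger_force: 0.0
```

Request:
{"api": "drive_tool", "payload": {"targets": [[0,0,0.015,0],[0,0,0.03,0],[0,0,0.03,0]]}}

```text
t: 12.05
position: [0.5048, -0.1003, -0.0166]
tcp_rot: [-3.141, 0.0, 1.055]
force: [0.8, -0.7, -0.4]
gripper_width: -0.002
finger_force: 0.0
```

Request:
{"api": "drive_tool", "payload": {"targets": [[0,0,0.015,0],[0,0,0.03,0],[0,0,0.03,0]]}}

```text
t: 12.35
position: [0.5048, -0.1003, -0.019]
tcp_rot: [-3.141, 0.0, 1.055]
force: [-1.0, 0.6, -0.8]
gripper_width: -0.003
finger_force: 0.0
```

The tips are now at push height: not touching, but well below 22 mm. Next I open slightly for a two-point push and plan from here.

```bash
python3 - <<'E'
from h import *
s=st(); P=(.5543,-.0137);h=1.047
at,L=arc(P,h,(.5655,.136),.13,.030)
go(P[0]-.071*np.cos(h),P[1]-.071*np.sin(h),-.019,h,s)
for u in (.01,.02,.03,.04):
    x,y,k=at(u); print(round(u,3),end=' '); go(x-.071*np.cos(k),y-.071*np.sin(k),-.019,k,s)
E
```

```text
t 12.35 pos [ 0.5048 -0.1003 -0.019 ] rot [-3.141  0.     1.055] F [-1.01  0.59 -0.77]
h1 1.649 L1 0.0782 L2 0.0448
row [ 0.36  -0.003  0.     0.004]
0.01 row [ 0.487  0.062  0.    -0.035]
0.02 row [ 0.618  0.116  0.    -0.073]
0.03 row [ 0.754  0.16   0.    -0.111]
0.04 row [ 0.892  0.194  0.    -0.15 ]
```

Request:
{"api": "drive_tool", "payload": {"targets": [[0.18,0,0,0],[0.3,0,0,0],[0.37,0,0,0],[0.43,0.03,0,-0.015],[0.487,0.062,0,-0.035],[0.55,0.09,0,-0.054],[0.618,0.116,0,-0.073],[0.618,0.116,0,-0.073]], "hand": -0.65}}

```text
t: 13.15
position: [0.5383, -0.0613, -0.0187]
tcp_rot: [3.141, -0.001, 1.203]
force: [0.8, 0.1, -0.1]
gripper_width: 0.177
finger_force: 0.0
```

```bash
python3 - <<'E'
from h import *
s=st(); at,L=arc((.5543,-.0137),1.047,(.5655,.136),.13,.030)
print(s['gripper_width'],'expected',np.round(at(.02),4)); fit(at(.02),('scene','wrist')); fit(at(0),('scene','wrist'))
for u in (.03,.04,.05,.06,.07,.08): 
    x,y,k=at(u); print(round(u,3),end=' '); go(x-.071*np.cos(k),y-.071*np.sin(k),-.019,k,s)
E
```

```text
t 13.15 pos [ 0.5383 -0.0613 -0.0187] rot [ 3.141e+00 -1.000e-03  1.203e+00] F [ 0.79  0.08 -0.15]
h1 1.649 L1 0.0782 L2 0.0448
0.17748750786901232 expected [0.5629 0.0043 1.2008]
scene [0.5633 0.0046 1.1983] 0.277
wrist [0.5651 0.0061 1.2063] 0.091
all [0.5649 0.0061 1.2068] 0.369
scene [0.563  0.0044 1.204 ] 0.28
wrist [0.5651 0.0061 1.2089] 0.096
all [0.5649 0.0062 1.2063] 0.379
0.03 row [ 0.116  0.054  0.004 -0.037]
0.04 row [ 0.248  0.108  0.004 -0.076]
0.05 row [ 0.383  0.151  0.004 -0.114]
0.06 row [ 0.522  0.184  0.004 -0.153]
0.07 row [ 0.663  0.206  0.004 -0.191]
0.08 row [ 0.799  0.207  0.004 -0.223]
```

The wedge follows exactly now. Continuing the arc.

Request:
{"api": "drive_tool", "payload": {"targets": [[0.06,0.03,0,-0.018],[0.116,0.054,0,-0.037],[0.18,0.083,0,-0.056],[0.248,0.108,0,-0.076],[0.315,0.13,0,-0.095],[0.383,0.151,0,-0.114],[0.45,0.168,0,-0.133],[0.522,0.184,0,-0.153],[0.59,0.196,0,-0.172],[0.663,0.206,0,-0.191],[0.663,0.206,0,-0.191]]}}

```text
t: 14.45
position: [0.5724, -0.0172, -0.0188]
tcp_rot: [3.141, -0.001, 1.586]
force: [0.3, -0.2, -0.2]
gripper_width: 0.178
finger_force: 0.0
```

```bash
python3 - <<'E'
from h import *
s=st(); at,L=arc((.5543,-.0137),1.047,(.5655,.136),.13,.030)
print('expected',np.round(at(.07),4)); p=fit(at(.07),('top','scene','wrist'))
w=fit(p,('wrist',))
for f in ('foot_top','short_foot'): mean(f,2,(.565,.137))
for q in [r['centre'] for r in ctrl.place_of('foot_top','wrist')+ctrl.place_of('short_foot','wrist')]: print('wr',np.round(q,4))
c,n=np.cos(w[2]),np.sin(w[2]); d=np.array([.5655,.136])-w[:2]; print('foot in wedge',d@[c,n],np.cross([c,n],d))
E
```

```text
t 14.45 pos [ 0.5724 -0.0172 -0.0188] rot [ 3.141e+00 -1.000e-03  1.586e+00] F [ 0.29 -0.17 -0.18]
h1 1.649 L1 0.0782 L2 0.0448
expected [0.5717 0.0532 1.5855]
top [0.5741 0.0639 1.3395] 0.952
scene [0.5721 0.0463 1.5679] 0.261
wrist [0.5726 0.0552 1.5902] 0.071
all [0.5725 0.055  1.5912] 1.29
wrist [0.5726 0.0555 1.5904] 0.075
all [0.5726 0.0555 1.5904] 0.075
foot_top top 2 [0.5656 0.1392 0.0278] [0.001  0.0029 0.0009]
foot_top scene 2 [0.5686 0.136  0.0309] [0.0019 0.     0.0004]
short_foot top 2 [0.5616 0.139  0.0103] [0.0015 0.0006 0.0007]
short_foot scene 2 [0.5662 0.1358 0.0087] [0.0019 0.0003 0.0007]
foot in wedge 0.08065390810499479 0.005521593880891276<stdin>:7: DeprecationWarning: Arrays of 2-dimensional vectors are deprecated. Use arrays of 3-dimensional vectors instead. (deprecated in NumPy 2.0)
```

Request:
{"api": "drive_tool", "payload": {"targets": [[0.05,0.025,0,-0.015],[0.1,0.05,0,-0.03],[0.17,0.046,0,-0.03],[0.24,0.042,0,-0.03],[0.31,0.037,0,-0.03],[0.38,0.033,0,-0.03],[0.45,0.029,0,-0.03],[0.51,0.025,0,-0.03],[0.56,0.022,0,-0.03],[0.56,0.022,0,-0.03]]}}

```text
t: 16.55
position: [0.573, 0.0274, -0.0188]
tcp_rot: [-3.141, -0.0, 1.644]
force: [1.0, -0.3, 0.2]
gripper_width: 0.178
finger_force: 0.0
```

```bash
python3 - <<'E' 2>/dev/null
from h import *
s=st(); w=s['tcp_rot'][2]; e=np.array(s['position'][:2])+.072*np.array([np.cos(w),np.sin(w)])
w=fit((*e,w),('wrist',),'n6')
r=[]
for _ in range(3):
    ctrl.get_image('wrist')
    for f in ('foot_top','short_foot'): r+=[(f,np.round(q['centre'],4).tolist(),round(q['score'],2)) for q in ctrl.place_of(f,'wrist')]
print(r)
c,n=np.cos(w[2]),np.sin(w[2]); d=np.array([.5655,.1365])-w[:2]; print('foot in wedge',d@[c,n],np.cross([c,n],d))
E
```

```text
t 16.55 pos [ 0.573   0.0274 -0.0188] rot [-3.141 -0.     1.644] F [ 0.99 -0.26  0.22]
wrist [0.5691 0.0995 1.6435] 0.352
all [0.5691 0.0995 1.6435] 0.352
[('foot_top', [0.5651, 0.1323, 0.0277], 0.94), ('short_foot', [0.5709, 0.1391, 0.0087], 0.92), ('foot_top', [0.5658, 0.1386, 0.0253], 0.89), ('short_foot', [0.5684, 0.141, 0.0118], 0.62), ('foot_top', [0.5658, 0.1402, 0.0255], 0.6)]
foot in wedge 0.03713665563748552 0.000949215871894843
```

Request:
{"api": "drive_tool", "payload": {"targets": [[0.03,0,0,0],[0.06,0,0,0],[0.06,0,0,0]]}}

```text
t: 17.35
position: [0.5728, 0.0319, -0.0188]
tcp_rot: [-3.142, -0.0, 1.644]
force: [-0.5, 0.3, -0.7]
gripper_width: 0.177
finger_force: 0.0
```

Request:
{"api": "drive_tool", "payload": {"targets": [[0.01,0,0,0],[0.02,0,0,0],[0.02,0,0,0]]}}

```text
t: 17.65
position: [0.5727, 0.0329, -0.0188]
tcp_rot: [3.142, -0.0, 1.643]
force: [0.9, -0.5, -0.2]
gripper_width: 0.173
finger_force: 0.0
```

Request:
{"api": "drive_tool", "payload": {"targets": [[0.01,0,0,0],[0.02,0,0,0],[0.02,0,0,0]]}}

```text
t: 17.95
position: [0.5726, 0.0345, -0.0188]
tcp_rot: [3.142, -0.0, 1.643]
force: [-0.6, -0.0, 0.4]
gripper_width: 0.173
finger_force: 0.0
```

Request:
{"api": "drive_tool", "payload": {"targets": [[0.01,0,0,0],[0.02,0,0,0],[0.02,0,0,0]]}}

```text
t: 18.25
position: [0.5725, 0.0362, -0.0188]
tcp_rot: [3.142, -0.0, 1.643]
force: [-0.2, 0.7, 0.8]
gripper_width: 0.176
finger_force: 0.0
```

Request:
{"api": "drive_tool", "payload": {"targets": [[0.01,0,0,0],[0.015,0,0,0],[0.015,0,0,0]]}}

```text
t: 18.55
position: [0.5724, 0.0373, -0.0188]
tcp_rot: [3.142, -0.0, 1.643]
force: [-0.7, -0.4, 0.7]
gripper_width: 0.176
finger_force: 0.0
```

Request:
{"api": "drive_tool", "payload": {"targets": [[0.01,0,0,0],[0.015,0,0,0],[0.015,0,0,0]]}}

```text
t: 18.85
position: [0.5723, 0.0383, -0.0188]
tcp_rot: [3.142, 0.0, 1.643]
force: [-0.2, -0.6, -0.1]
gripper_width: 0.172
finger_force: 0.2
```

Request:
{"api": "drive_tool", "payload": {"targets": [[0.01,0,0,0],[0.015,0,0,0],[0.015,0,0,0]]}}

```text
t: 19.15
position: [0.5722, 0.0392, -0.0188]
tcp_rot: [3.141, 0.0, 1.643]
force: [0.4, -1.9, 0.8]
gripper_width: 0.176
finger_force: 0.9
```

Contact is starting, at about 1.9 N. One small step at a time from here.

Request:
{"api": "drive_tool", "payload": {"targets": [[0.006,0,0,0],[0.012,0,0,0],[0.012,0,0,0]]}}

```text
t: 19.45
position: [0.5722, 0.0399, -0.0188]
tcp_rot: [3.141, 0.001, 1.642]
force: [-0.3, -4.4, 0.1]
gripper_width: 0.175
finger_force: 1.9
```

Request:
{"api": "drive_tool", "payload": {"targets": [[0.006,0,0,0],[0.01,0,0,0],[0.01,0,0,0]]}}

```text
t: 19.75
position: [0.5721, 0.0404, -0.0188]
tcp_rot: [3.141, 0.001, 1.642]
force: [0.6, -4.5, -0.6]
gripper_width: 0.176
finger_force: 2.6
```

It's snug: the push has levelled off at about 4.5 N. I'll back off, rise, shut the fingers and go over the foot.

Request:
{"api": "drive_tool", "payload": {"targets": [[-0.05,0,0,0],[-0.3,0,0,0],[-0.5,0,0,0],[-0.5,0,0,0]]}}

```text
t: 20.15
position: [0.5751, -0.0015, -0.0186]
tcp_rot: [3.141, 0.001, 1.639]
force: [-0.2, -0.0, -0.3]
gripper_width: 0.179
finger_force: 0.0
```

Request:
{"api": "drive_tool", "payload": {"targets": [[0,0,-0.5,0],[0,0,-1,0],[0,0,-1,0]], "hand": -1}}

```text
t: 20.45
position: [0.5788, 0.0023, 0.0659]
tcp_rot: [3.133, -0.001, 1.643]
force: [0.3, 0.3, 0.4]
gripper_width: -0.001
finger_force: 0.0
```

```bash
python3 - <<'E' 2>/dev/null
from h import *
s=st(); fit((.566,.112,1.644),('wrist',)); 
r=[]
for _ in range(3):
    ctrl.get_image('wrist')
    for f in ('foot_top','short_foot'): r+=[(f,np.round(q['centre'],4).tolist(),round(q['score'],2)) for q in ctrl.place_of(f,'wrist')]
print(r); mean('foot_top',3,(.565,.137)); mean('scope',2,(.698,.207))
go(.5655,.137,.045,1.644)
E
```

```text
t 20.45 pos [0.5788 0.0023 0.0659] rot [ 3.133e+00 -1.000e-03  1.643e+00] F [0.27 0.33 0.36]
wrist [0.565  0.1538 1.6508] 0.736
all [0.565  0.1538 1.6508] 0.736
[('foot_top', [0.5669, 0.1377, 0.0268], 0.7), ('short_foot', [0.5681, 0.1383, 0.007], 0.65), ('foot_top', [0.5655, 0.1386, 0.0235], 0.67), ('short_foot', [0.5682, 0.1399, 0.0101], 0.64), ('short_foot', [0.5683, 0.1392, 0.0118], 0.65)]
foot_top top 2 [0.5642 0.1374 0.0288] [0.0001 0.0005 0.0008]
foot_top scene 3 [0.569  0.1358 0.028 ] [0.001  0.0006 0.0008]
scope top 2 [ 0.6965  0.2065 -0.0016] [0.0019 0.0011 0.0003]
scope scene 2 [0.6995 0.2094 0.0019] [0.0005 0.0015 0.0006]
row [ 1.699e+00  4.000e-03  2.030e-01 -1.000e-03]
```

Request:
{"api": "drive_tool", "payload": {"targets": [[0.5,0.01,0,0],[0.9,0.01,0,0],[0.9,0.01,0,0]]}}

```text
t: 22.25
position: [0.57, 0.0799, 0.0608]
tcp_rot: [-3.141, -0.004, 1.65]
force: [0.3, 0.3, -0.2]
gripper_width: -0.0
finger_force: 0.0
```

Request:
{"api": "drive_tool", "payload": {"targets": [[0.4,0.01,0,0],[0.8,0.01,0.1,0],[0.8,0.01,0.3,0],[0.8,0.01,0.42,0],[0.8,0.01,0.42,0]]}}

```text
t: 22.75
position: [0.5656, 0.1352, 0.0262]
tcp_rot: [-3.139, 0.002, 1.641]
force: [0.2, -0.2, 0.1]
gripper_width: -0.001
finger_force: 0.0
```

```bash
python3 - <<'E' 2>/dev/null
from h import *
s=st(); go(.5665,.1372,.02,1.644)
d=ctrl.get_image('wrist'); cv2.imwrite('pics/w7.png',d['image'][:,:,::-1])
E
```

```text
t 22.75 pos [0.5656 0.1352 0.0262] rot [-3.139e+00  2.000e-03  1.641e+00] F [ 0.18 -0.19  0.12]
row [ 0.025  0.013  0.077 -0.001]
```

View pics/w7.png

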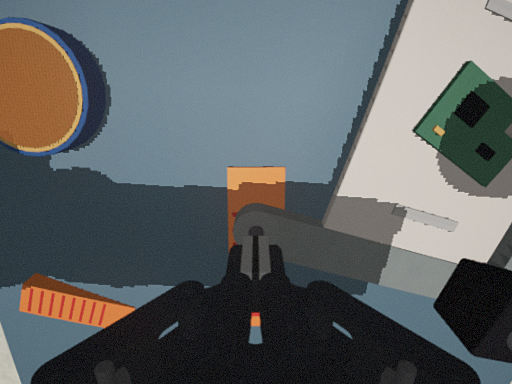

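The wedge (columns 228–285) is centred under the rail end. The bolt over the foot shows at about (257,231), just ahead of the fingertips. I'll back-project it.

```bash
python3 - <<'E' 2>/dev/null
from h import *
from scipy.optimize import fsolve
d=ctrl.get_image('wrist')
b=lambda u,z:fsolve(lambda q:proj(d,[[q[0],q[1],z]])[0]-u,[.566,.137])
B=b((257,231),.03); print('bolt',B,'thin end z2',b((228,167),.002),b((285,168),.002)); go(B[0],B[1],.02,1.644)
E
```

```text
bolt [0.56825257 0.13655877] thin end z2 [0.54586682 0.16998462] [0.58523799 0.17207287]
row [ 0.015  0.017  0.096 -0.002]
```

Request:
{"api": "drive_tool", "payload": {"targets": [[0.015,0.015,0.1,0],[0.015,0.015,0.15,0],[0.015,0.015,0.15,0]]}}

```text
t: 23.15
position: [0.5675, 0.1381, 0.015]
tcp_rot: [-3.141, 0.0, 1.642]
force: [0.9, 0.9, -0.2]
gripper_width: 0.0
finger_force: 0.0
```

Request:
{"api": "drive_tool", "payload": {"targets": [[0,0,0.025,0],[0,0,0.04,0],[0,0,0.04,0]]}}

```text
t: 23.45
position: [0.5678, 0.1385, 0.0123]
tcp_rot: [-3.142, 0.0, 1.643]
force: [0.5, -0.5, -0.6]
gripper_width: -0.003
finger_force: 0.0
```

Request:
{"api": "drive_tool", "payload": {"targets": [[0,0,0.02,0],[0,0,0.04,0],[0,0,0.04,0]]}}

```text
t: 23.75
position: [0.5677, 0.1384, 0.009]
tcp_rot: [-3.141, 0.0, 1.643]
force: [0.0, -0.5, 0.0]
gripper_width: -0.001
finger_force: 0.0
```

Request:
{"api": "drive_tool", "payload": {"targets": [[0,0,0.02,0],[0,0,0.03,0],[0,0,0.03,0]]}}

```text
t: 24.05
position: [0.5678, 0.1384, 0.0067]
tcp_rot: [-3.141, 0.0, 1.643]
force: [0.5, 0.3, 0.5]
gripper_width: 0.002
finger_force: 0.0
```

Request:
{"api": "drive_tool", "payload": {"targets": [[0,0,0.015,0],[0,0,0.025,0],[0,0,0.025,0]]}}

```text
t: 24.35
position: [0.568, 0.1385, 0.0056]
tcp_rot: [3.142, -0.0, 1.643]
force: [-2.8, -0.8, 8.2]
gripper_width: -0.0
finger_force: 4.2
```

Request:
{"api": "drive_tool", "payload": {"targets": [[0,0,0.015,0],[0,0,0.025,0],[0,0,0.025,0]]}}

```text
t: 24.65
position: [0.568, 0.1385, 0.0052]
tcp_rot: [-3.141, -0.001, 1.642]
force: [-8.4, -0.6, 26.8]
gripper_width: -0.003
finger_force: 13.2
```

Pressed to 27 N with only 0.4 mm of give. Letting go now, straight up.

Request:
{"api": "drive_tool", "payload": {"targets": [[0,0,-0.03,0],[0,0,-0.08,0],[0,0,-0.5,0],[0,0,-1,0],[0,0,-1,0]]}}

```text
t: 25.15
position: [0.5716, 0.139, 0.0874]
tcp_rot: [3.133, -0.002, 1.642]
force: [0.4, 0.8, 0.2]
gripper_width: 0.001
finger_force: 0.0
```

Request:
{"api": "drive_tool", "payload": {"targets": [[-0.5,0,-0.3,0],[-1,0,-0.5,0],[-1,0,-0.5,0],[-1,0,-0.5,0]]}}

```text
t: 25.55
position: [0.5737, 0.0577, 0.1228]
tcp_rot: [3.141, -0.0, 1.64]
force: [0.1, -0.1, 0.1]
gripper_width: -0.0
finger_force: 0.0
```

```bash
python3 - <<'E' 2>/dev/null
from h import *
s=st(); from scipy.optimize import fsolve
mean('foot_top',3,(.565,.137)); mean('scope',3,(.698,.207)); mean('wedge_thin',3,(.566,.171)); mean('wedge_thick',3,(.573,.052)); mean('board',2)
d=ctrl.get_image('wrist'); m=mask(d)
for n,X in (('thick',[.573,.052,.022]),('foot',[.5655,.137,.03])): print(n,proj(d,[X]))
E
```

```text
t 25.55 pos [0.5737 0.0577 0.1228] rot [ 3.141 -0.     1.64 ] F [ 0.1  -0.08  0.12]
foot_top top 0 None 
foot_top scene 4 [0.5678 0.1367 0.0251] [0.0009 0.0015 0.0098]
scope top 3 [ 0.6959  0.207  -0.0025] [0.0013 0.001  0.0016]
scope scene 3 [0.699  0.208  0.0018] [0.0012 0.0013 0.0008]
wedge_thin top 0 None 
wedge_thin scene 0 None 
wedge_thick top 3 [0.5712 0.0489 0.0093] [0.0004 0.0008 0.0003]
wedge_thick scene 3 [0.5715 0.0517 0.0094] [0.0006 0.0008 0.0011]
board top 2 [0.6876 0.2118 0.0307] [0.0015 0.0003 0.0014]
board scene 2 [0.6866 0.211  0.0305] [0.0011 0.0004 0.0009]
thick [[253.13227716 190.58078976]]
foot [[251.39876748 100.85160981]]
```

```bash
python3 -c "
from cell import ctrl
print(ctrl.hand_in())"
```

```text
the job is handed in; nothing more can be done
None
```

The wedge is snug under the short foot (push levelled off at about 4.5 N), a 27 N press above that foot moved it only about 0.4 mm, the microscope has not measurably shifted, and I let go and handed the job in at about 26 s; the hand-in returned no verdict.

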